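# Trace the runner and hold the sprung pin flush

## Task

Check this mould plate: draw the orange probe out of its blue stand, lower its tip into the square start well of the runner groove and run it slowly (about 25 mm a second) down in the groove along its whole length to the closed end. Then, with the probe's tip, press down the red sprung pin just beyond until its top is flush with the plate's face, and finish while still holding it there with the probe in the gripper. Do not disturb the other things on the bench.

Things in the scene. Friction and masses are not known exactly. Their poses are not given: they have to be found in the camera images.
- mould_plate: fixed flat steel mould plate, 180 (x) x 240 (y) x 40 mm; origin: centre of underside, z up. In its bright top face a dark-floored groove, 12 mm wide, 8 mm deep, three straight legs: from a 24 mm square well 80 mm along -y, 70 mm along +x, 45 mm along -y to a closed end. 40 mm farther along -y a red sprung pin stands in a 26 mm square pocket. Corner bushings are flush
- groove_0 (a point): point on the groove's floor, mid-width: start well; 8 mm below the plate's face
- groove_1 (a point): point on the groove's floor, mid-width: middle of the first leg; 8 mm below the plate's face
- groove_2 (a point): point on the groove's floor, mid-width: first corner; 8 mm below the plate's face
- groove_3 (a point): point on the groove's floor, mid-width: middle of the second leg; 8 mm below the plate's face
- groove_4 (a point): point on the groove's floor, mid-width: second corner; 8 mm below the plate's face
- groove_5 (a point): point on the groove's floor, mid-width: closed end; 8 mm below the plate's face
- pin_top (a point): centre of the flat round top, 22 mm diameter, of the red sprung pin; released it stands 12 mm above the plate's face; moves down with the pin
- pin (a joint): how far the red pin is pressed down, m: 0 released, 0.012 top flush with the plate's face, 0.020 bottomed. The spring pushes back with about 3 N at first, 9 N when flush and 13 N at the bottom, and returns the pin when let go
- stand: blue block, 70 x 70 x 70 mm, fixed to the bench, origin at the centre of its underside, with one vertical 13 mm hole at the middle of its top, 66 mm deep, holding the probe
- probe: loose probe, about 0.15 kg, standing tip down in the stand: orange square handle, 22 x 22 mm, 80 mm long, faces along the probe's x and y axes, above a steel shank 62 mm long (9 mm thick, last 25 mm 6 mm thick, round end). Origin at the tip, z up the handle. In the stand the handle's underside rests on the stand's top, 70 mm above the bench, the tip 62 mm below it
- probe_tip (a point): lowest point of the probe's round tip (6 mm diameter)
- probe_grip (a point): place to grip on the handle's axis, 107 mm above the tip, 45 mm above the handle's underside
- red_tray: loose open red plastic tray, 100 x 80 x 35 mm, origin at the centre of its underside; it and the stand change sides between runs; bystander
- insert_block: loose bright steel block, 30 x 40 x 20 mm, lying on the mould plate's face near a corner, origin at the centre of its underside; bystander
- spray_can: spray can, 60 mm diameter, 160 mm tall, standing, origin under its centre; bystander
- hammer: wooden-handled hammer lying on the bench; bystander
- locating_ring: flat steel ring, 90 mm outside, 40 mm bore, 15 mm thick, lying on the bench, origin at the centre of its underside; bystander
- bushing: copper-coloured flanged bushing, 40 mm diameter, 60 mm tall, standing, origin under its centre; bystander
There are look-alikes about, which are no part of the job. There is more than one size of the probe; the one meant has the size given above.

How it is judged:
By the outcome, as a careful person would: the job done as asked, in the order asked, and still so for the second after the job is handed in, while the arm keeps its last pose, push and grip.
It also fails if it takes over 66 s, if anything falls off the work surface, if the arm or the gripper's body presses on something with over 40 N, if the wrist force passes 120 N, or if a joint passes its speed limit or range.

## Robot

A 6-joint arm with a two-finger parallel gripper is mounted at the origin on the work surface. World frame = base frame: x ahead of the robot, y to its left, z up, the work surface at z = 0. Lengths are in mm, angles in degrees, forces in N, time in s.
With the tool pointing down it reaches from about 300 to 850 mm from the base axis. Payload 4.2 kg.
Tool frame: the origin (TCP) lies midway between the tips of the shut fingers; the grasp point (between the pads) lies 19 mm behind it (env.grip_depth is the distance from the TCP to the grasp point, in mm); z points along the fingers, y is the line along which they close (so a half turn about z gives the same grasp; the last joint's range is limited). The gripper opens to 91 mm and grips with 3 to 60 N. Pads are 32 mm wide; open, the fingers measure 118 mm over their backs; the gripper's body (76 mm by 178 mm) begins 60 mm behind the grasp point.
Start: joints at [-78.209, 18.312, 89.639, -0, 72.044, -1.146], TCP at [128.736, -560.42, 213.976] pointing down, gripper open.
Joint ranges: [-177.97, 177.97], [-48.28, 115.42], [12.27, 149.76], [-77.06, 257.06], [2.81, 150.46], [-146.56, 146.56]. Speed limits (degrees/s): [147.25, 147.25, 180, 180, 180, 180].

## Interface

Orientations are given as [roll, pitch, yaw] about the fixed x, y, z axes, in that order (R = Rz(yaw) Ry(pitch) Rx(roll)).
In Python, from workcell import env, eyes gives the robot as it stands.
- The arm moves only by the tool send_rows, never from a script. Its argument "motion" is a list of rows, each a list of 7 numbers: the shift along the world's x, y, z normalised to -1 to 1, where 1 is 0.5 m, then the turn, a rotation vector about the world's x, y, z normalised to -1 to 1, where 1 is 60 degrees, then the opening, from -1 (shut) to 1 (fully open). A call has 1 to 20 rows; each row is the pose to reach, as a shift and turn from the pose commanded when the call began; what a row does not reach only later rows make up. A row lasts 1/8 s, in which the tool goes at most 62.5 mm and 10.7 degrees, less where a joint would pass 70% of its speed; a pose out of reach is approached as far as the arm can. A call with a number of a shift or a turn outside -1 to 1 is refused whole. A call with a gripper value outside its range is refused whole. The fingers move at their own pace and stop on an object; "squeeze" is the grip in N (left out, the last holds). Time passes only in rows, so rows that repeat a pose let the fingers close. It gives the time, the measured TCP pose, the force, the opening and the grip force at its end, in the units of the state.
- env.state(): the state, without advancing time (a new reading comes with each control period).
- eyes.grab_frame(name): name is "scene" or "top"; returns a dict with "pixels" (480x640x3 uint8, red, green, blue), "depth" (480x640 float32, mm along the optical axis (not along the pixel's ray), 0 where there is no reading), "fx", "fy", "cx", "cy" (pixels), "R" (3x3) and "t" (3): a world point X has camera coordinates R X + t. Camera axes: x right, y down, z forward; pixel columns grow to the right and rows downward; lengths in mm; the calibration is good to about 2 mm. A picture is of the moment at which its call begins.
- env.job_done(): hands the job in; it is judged then, once.
The state is a dict: "time_s": time; "qpos": joint angles; "qvel": joint speeds; "effort": joint torques, N m; "ee_pos": TCP position; "ee_rot": TCP orientation; "force": force on the tool from outside, world axes, zero at the start; "torque": the same for the moment, N m; "gripper_width": finger opening in mm; "gripper_force": force on a finger pad.
Only numpy, scipy, OpenCV 4.12 (cv2) and the standard library are available. Lean on these libraries where they do the work, as an engineer would, in place of code of your own. Each camera call takes 0.05 s, during which the arm holds its last target. There are 200 camera calls.

## Working session

There is one attempt and no reset: what is moved stays moved. The work goes in short steps, Python scripts to look and compute and a tool call to move; the robot and the scene stay as the last step left them, time stands still between calls to the robot, and variables do not carry over. Pictures are saved under pics/ and viewed, at most 10 in all, crops included, and the job is handed in when it is done.

Besides the shell and the picture viewer there is one more tool, called after "Emit:" by a JSON object that holds its "api" and its "payload". send_rows: Moves the arm, as the interface text tells. Its arguments: {"type":"object","properties":{"motion":{"type":"array"},"squeeze":{"type":"number"}},"required":["motion"]}

```bash
mkdir -p pics; ls
cat > h.py <<'E'
import numpy as np, cv2, pickle
from workcell import env, eyes
def grab(n):
    f=eyes.grab_frame(n); pickle.dump(f,open(f'{n}.pkl','wb')); return f
def save(f,name): cv2.imwrite(f'pics/{name}.png',f['pixels'][:,:,::-1])
def world(f,u,v,z=None):
    """pixel -> world: by depth, or on plane z"""
    r=np.array([(u-f['cx'])/f['fx'],(v-f['cy'])/f['fy'],1.]); R,t=np.array(f['R']),np.array(f['t'])
    c=-R.T@t; d=R.T@r
    s=f['depth'][int(round(v)),int(round(u))] if z is None else (z-c[2])/d[2]
    return c+s*d
E
python3 - <<'E'
from h import *
for n in('scene','top'):
    f=grab(n); save(f,n); print(n,f['fx'],np.round(-np.array(f['R']).T@f['t']))
print(env.state())
E
```

```text
pics
scene 583.5392399501694 [1197. -411. 1007.]
top 578.7044100584868 [ 363.    5. 1344.]
{'time_s': 0.1, 'qpos': array([-7.82089284e+01,  1.83472316e+01,  8.96989564e+01,  1.09541193e-03,
        7.20454405e+01, -1.14581083e+00]), 'qvel': array([ 0.03416928, -0.11237679, -0.15202796,  0.00342256,  0.03139752,
        0.0768615 ]), 'effort': array([ 3.05548801e-04, -4.13333058e+01, -2.32509506e+01,  7.28741311e-02,
        4.22717992e-02, -5.10437235e-05]), 'ee_pos': array([ 128.64376205, -559.95502227,  213.21496784]), 'ee_rot': array([-1.79908411e+02, -2.87359426e-03,  1.29365417e+01]), 'force': array([-0.49247877, -1.20817196,  0.12685247]), 'torque': array([-0.01843068, -0.01973704, -0.01126516]), 'gripper_force': 0.0, 'gripper_width': 91.2820087871777}
```

View pics/top.png

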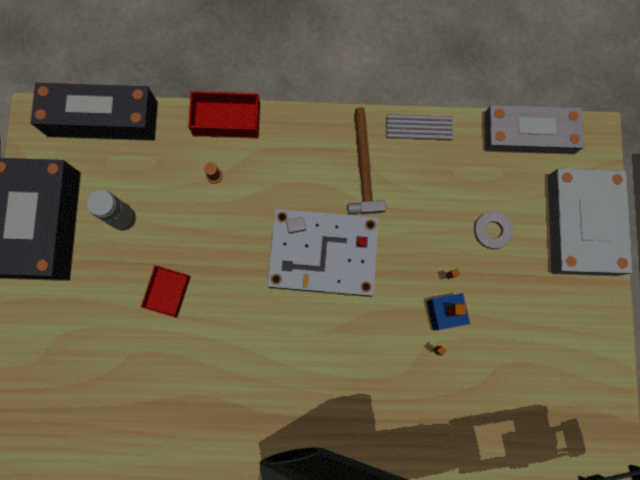

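View pics/scene.png

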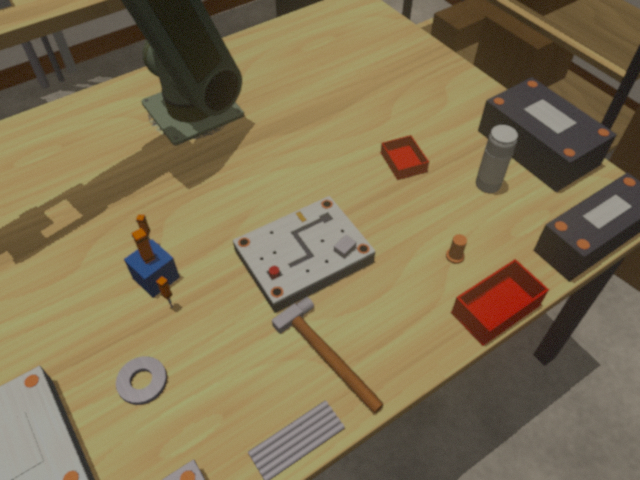

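The top view shows the plate with its well at (288,266), first corner at (323,268), second at (325,240), closed end at (345,240) and red pin at (362,241). There are three orange-handled probes: in the blue stand at (456,310), and look-alikes at (452,273) and (439,350). The one in the blue stand fits the description (it is in the stand and the largest). I'll confirm in a crop and measure.

```bash
cat > m.py <<'E'
from h import *
def load(n): return pickle.load(open(n+'.pkl','rb'))
def blobs(f,lo,hi,roi,amin=15):
    u0,v0,u1,v1=roi; hsv=cv2.cvtColor(f['pixels'],cv2.COLOR_RGB2HSV)
    m=cv2.inRange(hsv,np.array(lo),np.array(hi)); k=np.zeros_like(m); k[v0:v1,u0:u1]=m[v0:v1,u0:u1]
    n,L,s,c=cv2.connectedComponentsWithStats(k)
    return [(L==i,c[i],s[i]) for i in range(1,n) if s[i][4]>=amin]
def cloud(f):
    v,u=np.mgrid[:480,:640]; d=f['depth'].astype(float); R,t=np.array(f['R']),np.array(f['t'])
    P=np.stack([(u-f['cx'])/f['fx']*d,(v-f['cy'])/f['fy']*d,d],-1)
    return (P-t)@R
E
python3 - <<'E'
from m import *
rois={'top':[(420,260,480,362),(262,203,385,300)],'scene':[(110,205,190,310),(225,190,385,310)]}
ims=[]
for n in rois:
    f=load(n); C=cloud(f); print(n)
    for name,lo,hi,r in (('orange',(5,150,60),(20,255,255),0),('blue',(105,120,30),(125,255,255),0),('red',(0,150,60),(4,255,255),1),('red2',(172,150,60),(180,255,255),1)):
        for m,c,s in blobs(f,lo,hi,rois[n][r]):
            P=C[m]; top=np.percentile(P[:,2],97); T=P[P[:,2]>top-6]
            rect=cv2.minAreaRect(T[:,:2].astype(np.float32))
            print(name,np.round(c),s[4],'top z',round(top,1),'rect',np.round(rect[0],1),np.round(rect[1],1),round(rect[2],1),'minz',round(P[:,2].min(),1))
    u0,v0,u1,v1=rois[n][1]; P=C[v0:v1,u0:u1].reshape(-1,3); P=P[(P[:,2]>36)&(P[:,2]<45)]
    rect=cv2.minAreaRect(P[:,:2].astype(np.float32)); print('plate',np.round(rect[0],1),np.round(rect[1],1),rect[2],'z',np.median(P[:,2]))
    for (u0,v0,u1,v1) in rois[n]:
        ims.append(cv2.resize(f['pixels'][v0:v1,u0:u1,::-1],(400,300) if u1-u0>v1-v0 else (200,300),interpolation=cv2.INTER_CUBIC))
cv2.imwrite('pics/crop.png',cv2.vconcat([cv2.hconcat(ims[:2]),cv2.hconcat(ims[2:])]))
E
```

```text
top
orange [455. 272.] 52 top z 99.5 rect [ 522.  -311.7] [14.5 14.4] 26.9 minz -5.5
orange [460. 309.] 108 top z 154.6 rect [ 439.3 -307.5] [20.7 19.4] 3.4 minz 142.0
orange [441. 350.] 55 top z 100.7 rect [ 354.  -280.8] [13.3 15.6] 44.6 minz 80.3
blue [448. 312.] 767 top z 75.6 rect [ 409.8 -166.5] [ 67.6 355.5] 12.0 minz 50.8
red [362. 241.] 57 top z 55.4 rect [ 592.2 -112.3] [17.  20.2] 76.8 minz 46.3
plate [567.6 -26.1] [240.2 181. ] 86.81011199951172 z 40.020938090314225
scene
orange [142. 238.] 504 top z 151.8 rect [ 814.7 -351.5] [ 23.3 774.3] 83.0 minz 0.8
orange [164. 287.] 189 top z 98.6 rect [ 857.9 -355.4] [ 15.8 687.9] 82.1 minz -0.8
blue [148. 262.] 694 top z 73.7 rect [ 802.2 -337. ] [ 80.1 800.1] 85.2 minz 54.6
red [274. 270.] 51 top z 55.5 rect [ 598.9 -111.2] [17.2 17.3] 77.3 minz 47.2
plate [571.3 -22.1] [242.3 184.4] 86.5248794555664 z 40.22276443066892
```

View pics/crop.png

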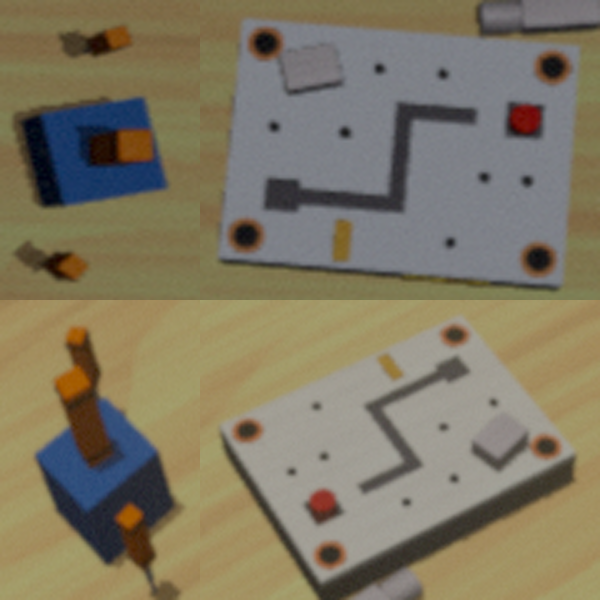

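The crop confirms it: the large handle stands in the blue stand, and both look-alikes are smaller and loose (tops at z≈100, versus ≈152). Now finer pixel-ray measurement in both views.

```bash
cat > p.py <<'E'
from m import *
def rays(f,mask,z): 
    v,u=np.nonzero(mask); return np.array([world(f,a,b,z)[:2] for a,b in zip(u,v)])
def plate(f,roi):
    g=cv2.cvtColor(f['pixels'],cv2.COLOR_RGB2GRAY); hsv=cv2.cvtColor(f['pixels'],cv2.COLOR_RGB2HSV)
    u0,v0,u1,v1=roi; z=np.zeros_like(g); k=z.copy(); k[v0:v1,u0:u1]=255
    face=cv2.inRange(hsv,np.array((0,0,110)),np.array((180,50,255)))&k
    n,L,s,c=cv2.connectedComponentsWithStats(face); face=np.uint8(L==1+np.argmax(s[1:,4]))*255
    cs,_=cv2.findContours(face,cv2.RETR_EXTERNAL,cv2.CHAIN_APPROX_NONE); 
    c=max(cs,key=cv2.contourArea)[:,0]; W=np.array([world(f,a,b,40)[:2] for a,b in c],np.float32)
    r=cv2.minAreaRect(W)
    fill=cv2.drawContours(z.copy(),[c],-1,255,-1); fill=cv2.erode(fill,np.ones((5,5)))
    dark=cv2.inRange(g,0,110)&fill
    n,L,s,cc=cv2.connectedComponentsWithStats(dark); i=1+np.argmax(s[1:,4])
    return r,np.uint8(L==i)*255
E
python3 - <<'E'
from p import *
rois={'top':[(420,285,480,335),(262,203,385,300)],'scene':[(110,205,190,310),(225,190,385,310)]}
for n in rois:
    f=load(n); C=cloud(f); print(n); g=f['pixels'].astype(int)
    for m,c,s in blobs(f,(5,150,60),(20,255,255),rois[n][0],60):
        if n=='scene' and abs(c[0]-142)>10: continue
        vals=g[m][:,0]; thr,_=cv2.threshold(vals.astype(np.uint8),0,255,cv2.THRESH_OTSU); print('red vals',np.percentile(vals,[5,50,95]),thr)
        for w in range(2):
            mm=m&(g[:,:,0]>thr)&((C[:,:,2]>143) | (C[:,:,2]<-100))
        W=rays(f,mm,150).astype(np.float32); r=cv2.minAreaRect(W); print('handle top',mm.sum(),np.round(W.mean(0),1),r, 'zmed',np.median(C[mm][:,2]))
    hsv=cv2.cvtColor(f['pixels'],cv2.COLOR_RGB2HSV)
    m=(cv2.inRange(hsv,np.array((105,120,30)),np.array((125,255,255)))>0)
    k=np.zeros_like(m);u0,v0,u1,v1=rois[n][0];k[v0:v1,u0:u1]=1
    m&=k&(abs(C[:,:,2]-70)<5)
    print('stand z',np.median(C[m][:,2]),cv2.minAreaRect(rays(f,m,70).astype(np.float32)))
    r,gr=plate(f,rois[n][1]); print('plate',r)
    W=rays(f,gr>0,40); print('groove n',len(W))
    cs,_=cv2.findContours(gr,cv2.RETR_EXTERNAL,cv2.CHAIN_APPROX_NONE); ap=cv2.approxPolyDP(cs[0],2.0,True)[:,0]
    print([(tuple(map(int,a)),tuple(np.round(world(f,*map(float,a),40)[:2]).astype(int))) for a in ap])
    for m,c,s in blobs(f,(0,150,60),(5,255,255),rois[n][1]): print('pin',c,world(f,*c,52), 'depthz',np.median(C[m][:,2]))
E
```

```text
top
red vals [ 85. 124. 128.] 107.0
handle top 81 [ 439.3 -307.6] ((439.3434143066406, -307.6048583984375), (16.413822174072266, 17.243642807006836), 1.7303847074508667) zmed 150.7540809107384
stand z 70.13234588832515 ((439.76666259765625, -307.0500183105469), (67.61356353759766, 68.68770599365234), 12.433547973632812)
plate ((568.4174194335938, -25.061630249023438), (241.24790954589844, 180.06954956054688), 86.85484313964844)
groove n 633
[((347, 239), (np.int64(598), np.int64(-79))), ((322, 236), (np.int64(603), np.int64(-21))), ((318, 266), (np.int64(534), np.int64(-14))), ((283, 260), (np.int64(545), np.int64(66))), ((281, 270), (np.int64(522), np.int64(69))), ((324, 271), (np.int64(523), np.int64(-28))), ((327, 242), (np.int64(590), np.int64(-33))), ((346, 243), (np.int64(589), np.int64(-77)))]
pin [361.57894737 240.96491228] [ 592.56687642 -111.12149838   52.        ] depthz 51.48606907584851
scene
red vals [ 67.  81. 164.] 116.0
handle top 106 [ 443.7 -306.1] ((443.6907958984375, -306.1127624511719), (21.93657112121582, 21.745317459106445), 5.86222505569458) zmed 150.22100945867442
stand z 70.34175869909467 ((445.1834716796875, -307.12152099609375), (68.89056396484375, 67.85316467285156), 12.480965614318848)
plate ((571.9656372070312, -23.713973999023438), (241.052001953125, 181.1011962890625), 86.66556549072266)
groove n 405
[((327, 213), (np.int64(528), np.int64(68))), ((291, 232), (np.int64(528), np.int64(-25))), ((306, 255), (np.int64(596), np.int64(-32))), ((290, 263), (np.int64(594), np.int64(-70))), ((290, 266), (np.int64(600), np.int64(-74))), ((312, 256), (np.int64(605), np.int64(-23))), ((297, 233), (np.int64(537), np.int64(-16))), ((315, 223), (np.int64(536), np.int64(31))), ((331, 219), (np.int64(547), np.int64(66)))]
pin [273.68421053 270.35087719] [ 598.34188847 -110.70015852   52.        ] depthz 52.79641847063725
```

Emit:
{"api": "send_rows", "payload": {"motion": [[0.05, 0.04, 0, 0, 0, -0.02, 0.5], [0.12, 0.1, 0, 0, 0, -0.04, 0.5], [0.2, 0.16, 0, 0, 0, -0.06, 0.5], [0.28, 0.23, 0, 0, 0, -0.08, 0.5], [0.36, 0.29, 0, 0, 0, -0.1, 0.5], [0.44, 0.36, 0, 0, 0, -0.12, 0.5], [0.52, 0.42, 0, 0, 0, -0.14, 0.5], [0.58, 0.47, 0, 0, 0, -0.15, 0.5], [0.61, 0.495, 0, 0, 0, -0.15, 0.5], [0.626, 0.507, 0, 0, 0, -0.15, 0.5], [0.626, 0.507, 0, 0, 0, -0.15, 0.5], [0.626, 0.507, 0, 0, 0, -0.15, 0.5]]}}

```text
time_s: 1.6
ee_pos: [440.9, -307.7, 213.9]
ee_rot: [180.0, 0.0, 3.9]
force: [-0.3, -0.4, -0.4]
gripper_width: 68.4
gripper_force: 0.0
```

Emit:
{"api": "send_rows", "payload": {"motion": [[0, 0, -0.04, 0, 0, 0, 0.5], [0, 0, -0.08, 0, 0, 0, 0.5], [0, 0, -0.12, 0, 0, 0, 0.5], [0, 0, -0.16, 0, 0, 0, 0.5], [0, 0, -0.2, 0, 0, 0, 0.5], [0, 0, -0.225, 0, 0, 0, 0.5], [0, 0, -0.236, 0, 0, 0, 0.5], [0, 0, -0.236, 0, 0, 0, 0.5], [0, 0, -0.236, 0, 0, 0, 0.5]]}}

```text
time_s: 2.72
ee_pos: [442.2, -307.3, 96.7]
ee_rot: [179.9, -0.1, 3.9]
force: [0.2, -0.1, 0.1]
gripper_width: 68.2
gripper_force: 0.0
```

Run:
```python
from h import *
a=grab('top'); b=grab('scene')
x=cv2.resize(a['pixels'][270:345,400:500],(400,300),interpolation=2); y=cv2.resize(b['pixels'][180:300,90:210],(400,300),interpolation=2)
cv2.imwrite('pics/grasp.png',cv2.hconcat([x,y])[:,:,::-1]); s=env.state(); print(s['ee_pos'],s['force'])
```

```text
[ 442.09455214 -307.15339373   96.61713403] [ 0.5622273  -0.30316657  0.76122448]
```

View pics/grasp.png

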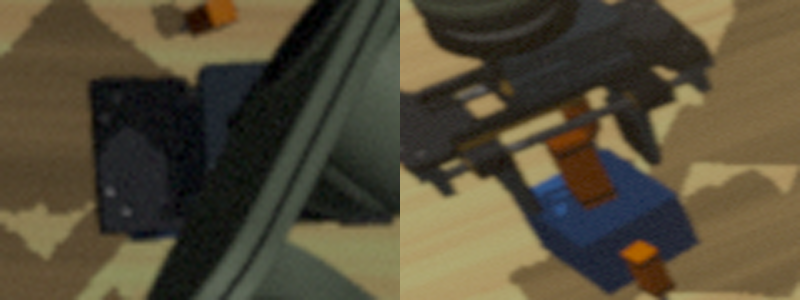

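The scene view shows the fingers straddling the handle at about (585,150) in the composite, with the look-alikes clear. I'll close the gripper.

Emit:
{"api": "send_rows", "payload": {"motion": [[0, 0, 0, 0, 0, 0, -0.3], [0, 0, 0, 0, 0, 0, -0.5], [0, 0, 0, 0, 0, 0, -0.7], [0, 0, 0, 0, 0, 0, -0.7], [0, 0, 0, 0, 0, 0, -0.7], [0, 0, 0, 0, 0, 0, -0.7], [0, 0, 0, 0, 0, 0, -0.7], [0, 0, 0, 0, 0, 0, -0.7]], "squeeze": 40}}

```text
time_s: 3.82
ee_pos: [441.8, -307.0, 96.0]
ee_rot: [180.0, -0.0, 3.9]
force: [-0.5, 0.3, -0.6]
gripper_width: 21.6
gripper_force: 40.0
```

Emit:
{"api": "send_rows", "payload": {"motion": [[0, 0, 0.01, 0, 0, 0, -0.7], [0, 0, 0.03, 0, 0, 0, -0.7], [0, 0, 0.05, 0, 0, 0, -0.7], [0, 0, 0.075, 0, 0, 0, -0.7], [0, 0, 0.1, 0, 0, 0, -0.7], [0, 0, 0.125, 0, 0, 0, -0.7], [0, 0, 0.15, 0, 0, 0, -0.7], [0, 0, 0.175, 0, 0, 0, -0.7], [0, 0, 0.19, 0, 0, 0, -0.7], [0, 0, 0.2, 0, 0, 0, -0.7], [0, 0, 0.2, 0, 0, 0, -0.7]]}}

```text
time_s: 5.2
ee_pos: [441.8, -307.0, 196.2]
ee_rot: [180.0, -0.0, 3.9]
force: [0.0, -0.2, -1.8]
gripper_width: 21.6
gripper_force: 40.0
```

```bash
git init -q . 2>/dev/null
python3 - <<'E'
# plate fit from the FIRST frames needs re-grab: arm was elsewhere; use fresh scene + top now
from p import *
for n,roi in (('top',(262,203,385,300)),('scene',(225,190,385,310))):
    f=grab(n); save(f,n+'2'); r,gr=plate(f,roi); print(n,r,(gr>0).sum())
    yaw=np.radians(r[2]-90) if r[1][0]>r[1][1] else np.radians(r[2])
    W=rays(f,gr>0,36); c,s=np.cos(yaw),np.sin(yaw); Q=W@np.array([[c,-s],[s,c]])
    O=np.array(r[0])@np.array([[c,-s],[s,c]])  # plate-frame centre
    Q=Q-O
    x,y=Q.T; print('yaw',np.degrees(yaw),'bbox',Q.min(0),Q.max(0))
    for ax,name in((0,'x'),(1,'y')):
        h,e=np.histogram(Q[:,ax],np.arange(-110,111,4)); print(name,[(int(a),int(b)) for a,b in zip(e,h) if b])
E
```

```text
top ((568.1881103515625, -25.082199096679688), (241.31405639648438, 180.69520568847656), 86.89934539794922) 576
yaw -3.1006546020507812 bbox [-52.02181257 -50.37302322] [36.86965404 91.82591486]
x [(-54, 9), (-50, 21), (-46, 77), (-42, 76), (-38, 74), (-34, 38), (-30, 26), (-26, 9), (-22, 9), (-18, 11), (-14, 10), (-10, 7), (-6, 10), (-2, 12), (2, 10), (6, 9), (10, 10), (14, 10), (18, 7), (22, 24), (26, 43), (30, 44), (34, 30)]
y [(-54, 3), (-50, 7), (-46, 10), (-42, 10), (-38, 8), (-34, 10), (-30, 12), (-26, 10), (-22, 7), (-18, 9), (-14, 10), (-10, 19), (-6, 63), (-2, 63), (2, 63), (6, 12), (10, 12), (14, 9), (18, 7), (22, 10), (26, 12), (30, 10), (34, 8), (38, 10), (42, 10), (46, 9), (50, 9), (54, 11), (58, 12), (62, 10), (66, 16), (70, 19), (74, 20), (78, 19), (82, 18), (86, 20), (90, 9)]
scene ((572.101806640625, -23.835342407226562), (241.0714874267578, 181.91897583007812), 86.7417984008789) 374
yaw -3.2582015991210938 bbox [-53.55078574 -47.29868723] [30.69022539 92.83765556]
x [(-54, 12), (-50, 43), (-46, 62), (-42, 49), (-38, 20), (-34, 7), (-30, 6), (-26, 7), (-22, 7), (-18, 7), (-14, 6), (-10, 7), (-6, 5), (-2, 8), (2, 5), (6, 7), (10, 8), (14, 5), (18, 11), (22, 38), (26, 45), (30, 9)]
y [(-50, 3), (-46, 6), (-42, 7), (-38, 8), (-34, 7), (-30, 7), (-26, 8), (-22, 7), (-18, 7), (-14, 6), (-10, 7), (-6, 11), (-2, 57), (2, 59), (6, 15), (10, 6), (14, 5), (18, 7), (22, 7), (26, 5), (30, 6), (34, 6), (38, 5), (42, 6), (46, 5), (50, 5), (54, 7), (58, 5), (62, 6), (66, 7), (70, 10), (74, 12), (78, 13), (82, 13), (86, 14), (90, 9)]
```

Emit:
{"api": "send_rows", "payload": {"motion": [[0.01, 0.04, 0, 0, 0, 0, -0.7], [0.03, 0.11, 0, 0, 0, 0, -0.7], [0.05, 0.19, 0, 0, 0, 0, -0.7], [0.07, 0.27, 0, 0, 0, 0, -0.7], [0.09, 0.35, 0, 0, 0, 0, -0.7], [0.11, 0.43, 0, 0, 0, 0, -0.7], [0.13, 0.51, 0, 0, 0, 0, -0.7], [0.15, 0.59, 0, 0, 0, 0, -0.7], [0.17, 0.66, 0, 0, 0, 0, -0.7], [0.18, 0.71, 0, 0, 0, 0, -0.7], [0.185, 0.729, -0.01, 0, 0, 0, -0.7], [0.185, 0.729, -0.04, 0, 0, 0, -0.7], [0.185, 0.729, -0.07, 0, 0, 0, -0.7], [0.185, 0.729, -0.1, 0, 0, 0, -0.7], [0.185, 0.729, -0.115, 0, 0, 0, -0.7], [0.185, 0.729, -0.12, 0, 0, 0, -0.7], [0.185, 0.729, -0.12, 0, 0, 0, -0.7], [0.185, 0.729, -0.12, 0, 0, 0, -0.7]]}}

```text
time_s: 7.55
ee_pos: [534.6, 57.6, 136.5]
ee_rot: [180.0, -0.1, 3.9]
force: [0.2, 0.5, -2.1]
gripper_width: 21.6
gripper_force: 40.0
```

Run:
```python
from h import *
a=grab('top'); b=grab('scene'); print(env.state()['ee_pos'])
x=cv2.resize(a['pixels'][210:300,250:370],(400,300),interpolation=2); y=cv2.resize(b['pixels'][180:270,270:390],(400,300),interpolation=2)
cv2.imwrite('pics/well.png',cv2.hconcat([x,y])[:,:,::-1])
```

```text
[534.5358669   57.62879668 136.44006903]
```

View pics/well.png

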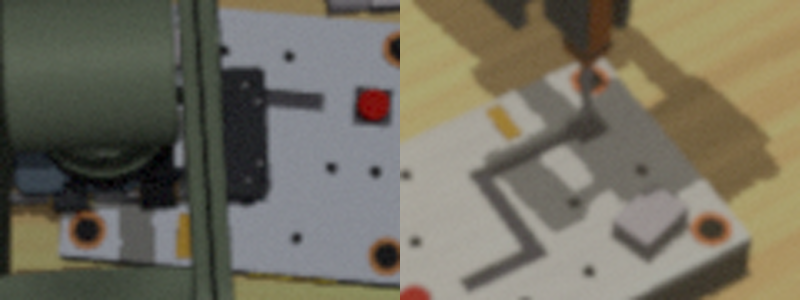

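The scene view shows the tip at about (586,112) in the composite, directly over the well at (587,125). I'll lower it into the well slowly and feel for the floor.

Emit:
{"api": "send_rows", "payload": {"motion": [[0, 0, -0.006, 0, 0, 0, -0.7], [0, 0, -0.012, 0, 0, 0, -0.7], [0, 0, -0.018, 0, 0, 0, -0.7], [0, 0, -0.024, 0, 0, 0, -0.7], [0, 0, -0.028, 0, 0, 0, -0.7], [0, 0, -0.03, 0, 0, 0, -0.7], [0, 0, -0.031, 0, 0, 0, -0.7], [0, 0, -0.031, 0, 0, 0, -0.7]]}}

```text
time_s: 8.65
ee_pos: [534.3, 57.6, 120.5]
ee_rot: [180.0, -0.0, 3.9]
force: [0.1, 0.1, -2.1]
gripper_width: 22.0
gripper_force: 40.0
```

Emit:
{"api": "send_rows", "payload": {"motion": [[0, 0, -0.001, 0, 0, 0, -0.7], [0, 0, -0.002, 0, 0, 0, -0.7], [0, 0, -0.002, 0, 0, 0, -0.7]]}}

```text
time_s: 9.02
ee_pos: [534.4, 57.6, 119.7]
ee_rot: [180.0, -0.0, 3.9]
force: [-0.5, 0.1, -0.4]
gripper_width: 22.0
gripper_force: 40.0
```

Emit:
{"api": "send_rows", "payload": {"motion": [[0, 0, 0.002, 0, 0, 0, -0.7], [0.005, 0, 0.002, 0, 0, 0, -0.7], [0.01, 0, 0.002, 0, 0, 0, -0.7], [0.014, 0, 0.002, 0, 0, 0, -0.7], [0.016, 0, 0.002, 0, 0, 0, -0.7], [0.017, 0, 0.002, 0, 0, 0, -0.7], [0.018, 0, 0.002, 0, 0, 0, -0.7], [0.018, 0, 0.002, 0, 0, 0, -0.7]]}}

```text
time_s: 10.02
ee_pos: [543.2, 57.6, 120.5]
ee_rot: [180.0, -0.0, 3.9]
force: [-0.3, -0.8, -2.7]
gripper_width: 22.0
gripper_force: 40.0
```

Emit:
{"api": "send_rows", "payload": {"motion": [[0.001, 0, 0, 0, 0, 0, -0.7], [0.002, 0, 0, 0, 0, 0, -0.7], [0.002, 0, 0, 0, 0, 0, -0.7]]}}

```text
time_s: 10.4
ee_pos: [544.1, 57.6, 120.4]
ee_rot: [180.0, 0.0, 3.9]
force: [-0.6, 0.4, -1.4]
gripper_width: 21.8
gripper_force: 40.0
```

Emit:
{"api": "send_rows", "payload": {"motion": [[0.001, 0, 0, 0, 0, 0, -0.7], [0.002, 0, 0, 0, 0, 0, -0.7], [0.002, 0, 0, 0, 0, 0, -0.7]]}}

```text
time_s: 10.78
ee_pos: [544.4, 57.6, 120.3]
ee_rot: [-180.0, 0.1, 3.9]
force: [-2.9, -0.1, 0.7]
gripper_width: 22.1
gripper_force: 40.0
```

Emit:
{"api": "send_rows", "payload": {"motion": [[-0.006, 0, 0, 0, 0, 0, -0.7], [-0.014, 0, 0, 0, 0, 0, -0.7], [-0.02, 0.003, 0, 0, 0, 0, -0.7], [-0.02, 0.008, 0, 0, 0, 0, -0.7], [-0.02, 0.013, 0, 0, 0, 0, -0.7], [-0.02, 0.016, 0, 0, 0, 0, -0.7], [-0.02, 0.017, 0, 0, 0, 0, -0.7], [-0.02, 0.018, 0, 0, 0, 0, -0.7], [-0.02, 0.018, 0, 0, 0, 0, -0.7]]}}

```text
time_s: 11.9
ee_pos: [535.2, 66.6, 120.5]
ee_rot: [180.0, 0.0, 3.9]
force: [0.3, -0.4, -1.6]
gripper_width: 21.8
gripper_force: 40.0
```

Emit:
{"api": "send_rows", "payload": {"motion": [[0, 0.001, 0, 0, 0, 0, -0.7], [0, 0.002, 0, 0, 0, 0, -0.7], [0, 0.002, 0, 0, 0, 0, -0.7]]}}

```text
time_s: 12.28
ee_pos: [535.3, 67.3, 120.5]
ee_rot: [180.0, -0.0, 4.0]
force: [-0.0, -0.9, -1.5]
gripper_width: 21.7
gripper_force: 40.0
```

Emit:
{"api": "send_rows", "payload": {"motion": [[0, 0.001, 0, 0, 0, 0, -0.7], [0, 0.002, 0, 0, 0, 0, -0.7], [0, 0.002, 0, 0, 0, 0, -0.7]]}}

```text
time_s: 12.65
ee_pos: [535.2, 67.7, 120.4]
ee_rot: [179.9, 0.0, 4.0]
force: [0.8, -5.8, -2.8]
gripper_width: 21.8
gripper_force: 40.0
```

Walls found: the well centre is at TCP (535.2, 58.3) and the floor at TCP z≈119.8. I'll run leg 1 at about 25 mm/s, 0.7 mm above the floor.

Emit:
{"api": "send_rows", "payload": {"motion": [[0, -0.007, 0, 0, 0, 0, -0.7], [0, -0.014, 0, 0, 0, 0, -0.7], [0, -0.0205, 0, 0, 0, 0, -0.7], [-0.0004, -0.0268, 0, 0, 0, 0, -0.7], [-0.0007, -0.033, 0, 0, 0, 0, -0.7], [-0.001, -0.0393, 0, 0, 0, 0, -0.7], [-0.0014, -0.0455, 0, 0, 0, 0, -0.7], [-0.0018, -0.0518, 0, 0, 0, 0, -0.7], [-0.0021, -0.058, 0, 0, 0, 0, -0.7], [-0.0025, -0.0643, 0, 0, 0, 0, -0.7], [-0.0028, -0.0705, 0, 0, 0, 0, -0.7], [-0.0032, -0.0768, 0, 0, 0, 0, -0.7], [-0.0035, -0.083, 0, 0, 0, 0, -0.7], [-0.0039, -0.0893, 0, 0, 0, 0, -0.7], [-0.0042, -0.0955, 0, 0, 0, 0, -0.7]]}}

```text
time_s: 14.52
ee_pos: [533.1, 20.6, 120.5]
ee_rot: [180.0, -0.0, 3.9]
force: [0.2, 0.3, -2.7]
gripper_width: 22.0
gripper_force: 40.0
```

Emit:
{"api": "send_rows", "payload": {"motion": [[-0.0003, -0.0061, 0, 0, 0, 0, -0.7], [-0.0007, -0.0121, 0, 0, 0, 0, -0.7], [-0.001, -0.0182, 0, 0, 0, 0, -0.7], [-0.0013, -0.0242, 0, 0, 0, 0, -0.7], [-0.0017, -0.0303, 0, 0, 0, 0, -0.7], [-0.002, -0.0363, 0, 0, 0, 0, -0.7], [-0.0023, -0.0424, 0, 0, 0, 0, -0.7], [-0.0027, -0.0485, 0, 0, 0, 0, -0.7], [-0.003, -0.0545, 0, 0, 0, 0, -0.7], [-0.0033, -0.0606, 0, 0, 0, 0, -0.7], [-0.0037, -0.0666, 0, 0, 0, 0, -0.7], [-0.004, -0.0727, 0, 0, 0, 0, -0.7], [-0.0043, -0.0788, 0, 0, 0, 0, -0.7], [-0.0047, -0.0848, 0, 0, 0, 0, -0.7], [-0.0047, -0.0848, 0, 0, 0, 0, -0.7]]}}

```text
time_s: 16.4
ee_pos: [530.8, -21.8, 120.5]
ee_rot: [180.0, 0.0, 3.9]
force: [-0.3, -0.5, -2.4]
gripper_width: 21.8
gripper_force: 40.0
```

Emit:
{"api": "send_rows", "payload": {"motion": [[0.0062, -0.0003, 0, 0, 0, 0, -0.7], [0.0125, -0.0007, 0, 0, 0, 0, -0.7], [0.0187, -0.001, 0, 0, 0, 0, -0.7], [0.025, -0.0014, 0, 0, 0, 0, -0.7], [0.0312, -0.0017, 0, 0, 0, 0, -0.7], [0.0375, -0.0021, 0, 0, 0, 0, -0.7], [0.0437, -0.0024, 0, 0, 0, 0, -0.7], [0.05, -0.0028, 0, 0, 0, 0, -0.7], [0.0562, -0.0031, 0, 0, 0, 0, -0.7], [0.0625, -0.0035, 0, 0, 0, 0, -0.7], [0.0687, -0.0038, 0, 0, 0, 0, -0.7], [0.075, -0.0042, 0, 0, 0, 0, -0.7], [0.0812, -0.0045, 0, 0, 0, 0, -0.7], [0.0875, -0.0049, 0, 0, 0, 0, -0.7], [0.0937, -0.0052, 0, 0, 0, 0, -0.7], [0.1, -0.0056, 0, 0, 0, 0, -0.7]]}}

```text
time_s: 18.4
ee_pos: [581.0, -24.4, 120.4]
ee_rot: [180.0, 0.0, 3.9]
force: [0.8, -0.2, -1.2]
gripper_width: 21.7
gripper_force: 40.0
```

Emit:
{"api": "send_rows", "payload": {"motion": [[0.0062, -0.0003, 0, 0, 0, 0, -0.7], [0.0125, -0.0007, 0, 0, 0, 0, -0.7], [0.0187, -0.001, 0, 0, 0, 0, -0.7], [0.025, -0.0014, 0, 0, 0, 0, -0.7], [0.0312, -0.0018, 0, 0, 0, 0, -0.7], [0.037, -0.0021, 0, 0, 0, 0, -0.7], [0.0398, -0.0022, 0, 0, 0, 0, -0.7], [0.0398, -0.0022, 0, 0, 0, 0, -0.7], [0.0395, -0.0084, 0, 0, 0, 0, -0.7], [0.0391, -0.0147, 0, 0, 0, 0, -0.7], [0.0388, -0.0209, 0, 0, 0, 0, -0.7], [0.0384, -0.0272, 0, 0, 0, 0, -0.7], [0.0381, -0.0334, 0, 0, 0, 0, -0.7], [0.0377, -0.0397, 0, 0, 0, 0, -0.7], [0.0374, -0.0459, 0, 0, 0, 0, -0.7]]}}

```text
time_s: 20.27
ee_pos: [599.5, -47.5, 120.5]
ee_rot: [180.0, 0.0, 3.9]
force: [-0.6, -0.2, -1.3]
gripper_width: 21.9
gripper_force: 40.0
```

Emit:
{"api": "send_rows", "payload": {"motion": [[-0.0003, -0.0062, 0, 0, 0, 0, -0.7], [-0.0007, -0.0125, 0, 0, 0, 0, -0.7], [-0.001, -0.0187, 0, 0, 0, 0, -0.7], [-0.0014, -0.025, 0, 0, 0, 0, -0.7], [-0.0018, -0.0312, 0, 0, 0, 0, -0.7], [-0.0021, -0.0375, 0, 0, 0, 0, -0.7], [-0.0024, -0.043, 0, 0, 0, 0, -0.7], [-0.0026, -0.047, 0, 0, 0, 0, -0.7], [-0.0027, -0.049, 0, 0, 0, 0, -0.7], [-0.0027, -0.05, 0, 0, 0, 0, -0.7], [-0.0027, -0.05, 0, 0, 0, 0, -0.7]]}}

```text
time_s: 21.65
ee_pos: [598.1, -72.3, 120.5]
ee_rot: [180.0, -0.0, 3.9]
force: [-0.1, 0.2, -1.3]
gripper_width: 21.9
gripper_force: 40.0
```

Now gently on to the end wall.

Emit:
{"api": "send_rows", "payload": {"motion": [[0, -0.001, 0, 0, 0, 0, -0.7], [0, -0.002, 0, 0, 0, 0, -0.7], [0, -0.0025, 0, 0, 0, 0, -0.7], [0, -0.0025, 0, 0, 0, 0, -0.7]]}}

```text
time_s: 22.15
ee_pos: [598.1, -73.6, 120.5]
ee_rot: [180.0, -0.0, 3.9]
force: [0.3, -0.3, -1.8]
gripper_width: 22.1
gripper_force: 40.0
```

Emit:
{"api": "send_rows", "payload": {"motion": [[0, -0.001, 0, 0, 0, 0, -0.7], [0, -0.0016, 0, 0, 0, 0, -0.7], [0, -0.0016, 0, 0, 0, 0, -0.7]]}}

```text
time_s: 22.52
ee_pos: [598.1, -73.9, 120.5]
ee_rot: [-180.0, -0.0, 3.9]
force: [0.3, 2.5, -0.8]
gripper_width: 21.7
gripper_force: 40.0
```

The tip has touched the end wall (2.5 N). I'll lift out and move over the pin.

Emit:
{"api": "send_rows", "payload": {"motion": [[0, 0.003, 0.002, 0, 0, 0, -0.7], [0, 0.003, 0.012, 0, 0, 0, -0.7], [0, 0.003, 0.03, 0, 0, 0, -0.7], [0, 0.003, 0.05, 0, 0, 0, -0.7], [0, 0.003, 0.06, 0, 0, 0, -0.7], [-0.001, -0.01, 0.06, 0, 0, 0, -0.7], [-0.002, -0.03, 0.06, 0, 0, 0, -0.7], [-0.003, -0.05, 0.06, 0, 0, 0, -0.7], [-0.004, -0.066, 0.06, 0, 0, 0, -0.7], [-0.0045, -0.0724, 0.06, 0, 0, 0, -0.7], [-0.0045, -0.0724, 0.054, 0, 0, 0, -0.7], [-0.0045, -0.0724, 0.048, 0, 0, 0, -0.7], [-0.0045, -0.0724, 0.043, 0, 0, 0, -0.7], [-0.0045, -0.0724, 0.043, 0, 0, 0, -0.7]], "squeeze": 50}}

```text
time_s: 24.28
ee_pos: [595.7, -110.3, 141.6]
ee_rot: [-180.0, 0.0, 4.0]
force: [-0.4, 0.1, -1.7]
gripper_width: 21.9
gripper_force: 50.0
```

Run:
```python
from h import *
b=grab('scene'); print(env.state()['ee_pos'])
cv2.imwrite('pics/pin.png',cv2.resize(b['pixels'][180:300,225:385],(800,600),interpolation=2)[:,:,::-1])
```

```text
[ 595.81992753 -110.37166464  141.82089827]
```

View pics/pin.png

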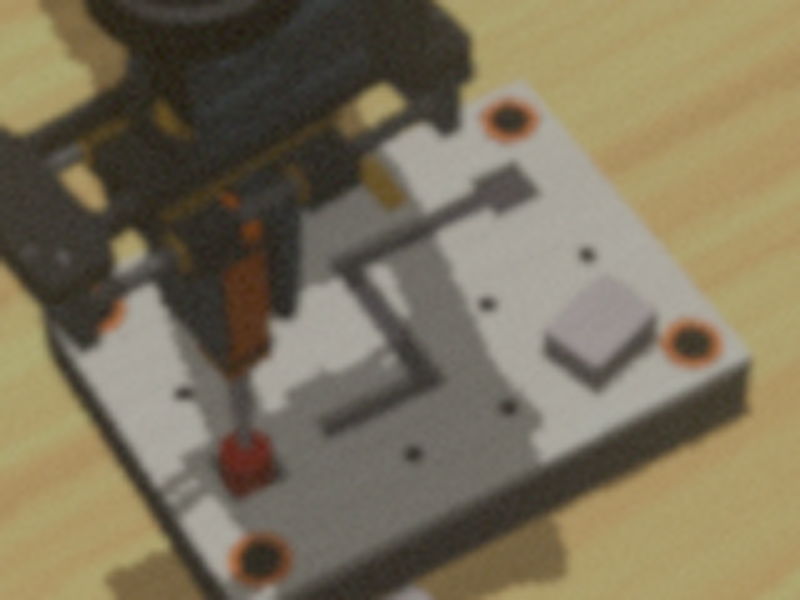

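The tip stands over the centre of the red pin, at (244,445) in the crop. I'll press down slowly.

Emit:
{"api": "send_rows", "payload": {"motion": [[0, 0, -0.003, 0, 0, 0, -0.7], [0, 0, -0.006, 0, 0, 0, -0.7], [0, 0, -0.01, 0, 0, 0, -0.7], [0, 0, -0.014, 0, 0, 0, -0.7], [0, 0, -0.018, 0, 0, 0, -0.7], [0, 0, -0.022, 0, 0, 0, -0.7], [0, 0, -0.025, 0, 0, 0, -0.7], [0, 0, -0.026, 0, 0, 0, -0.7], [0, 0, -0.026, 0, 0, 0, -0.7], [0, 0, -0.026, 0, 0, 0, -0.7]]}}

```text
time_s: 25.58
ee_pos: [596.1, -110.6, 129.4]
ee_rot: [180.0, -0.0, 3.9]
force: [-1.5, 0.2, 5.7]
gripper_width: 22.0
gripper_force: 50.0
```

Emit:
{"api": "send_rows", "payload": {"motion": [[0, 0, -0.001, 0, 0, 0, -0.7], [0, 0, -0.002, 0, 0, 0, -0.7], [0, 0, -0.0034, 0, 0, 0, -0.7], [0, 0, -0.0034, 0, 0, 0, -0.7], [0, 0, -0.0034, 0, 0, 0, -0.7], [0, 0, -0.0034, 0, 0, 0, -0.7]]}}

```text
time_s: 26.32
ee_pos: [596.1, -110.6, 127.9]
ee_rot: [180.0, -0.1, 3.9]
force: [-1.3, 0.3, 6.5]
gripper_width: 21.6
gripper_force: 50.0
```

Run:
```python
from h import *
fs=[]
for i in range(6):
    b=grab('scene'); s=env.state(); fs.append([*s['ee_pos'],*s['force']])
print(np.round(np.mean(fs,0),2))
cv2.imwrite('pics/pin2.png',cv2.resize(b['pixels'][240:300,235:315],(800,600),interpolation=2)[:,:,::-1])
```

```text
[ 596.11 -110.58  127.89   -1.06    0.68    6.29]
```

View pics/pin2.png

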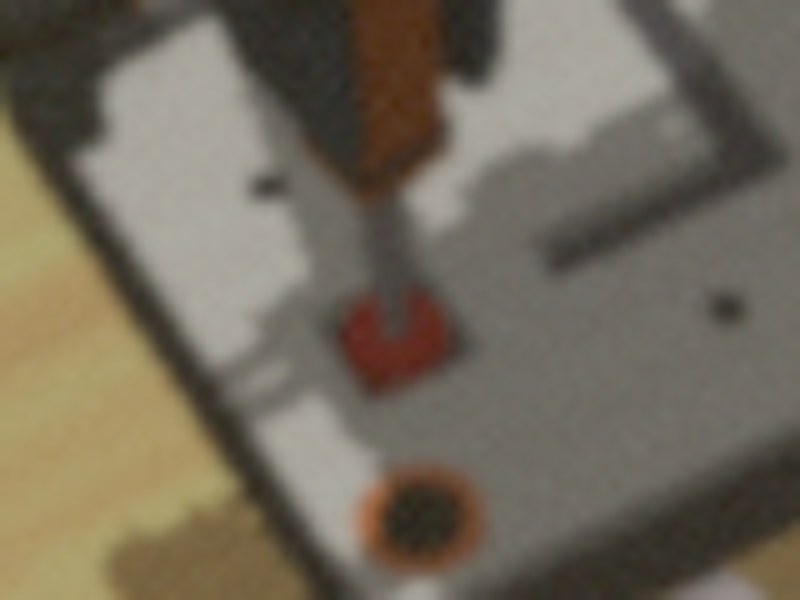

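Run:
```python
from m import *
Z=[];Y=[];H=[]
for i in range(4):
    f=grab('scene'); C=cloud(f)
    m=max(blobs(f,(0,120,50),(6,255,255),(262,262,285,282)),key=lambda b:b[2][4])[0]
    e=cv2.erode(np.uint8(m),np.ones((2,2)))>0; Z+=list(C[e][:,2])
    Y+=list(C[250:290,262:300][np.abs(C[250:290,262:300,2]-40)<3][:,2])
print(m.sum(),np.percentile(Z,[10,25,50,75,90]),np.std(Z),np.median(Y)); 
v,u=np.nonzero(m); print(u.mean(),v.mean(),v.min(),v.max(),u.min(),u.max())
# expected: pin top circle centred (595.9+bias...) at z=40
print(world(f,u.mean(),v.mean(),40))
```

```text
47 [38.29869184 39.51915274 40.81653999 41.85914063 43.17490707] 1.932234933485431 40.17075970084714
274.27659574468083 273.6808510638298 270 277 269 279
[ 598.39931002 -110.23443043   40.        ]
```

Depth puts the pin top within about 0.6 mm of flush, and force and position agree. One small nudge down of 0.3 mm.

Emit:
{"api": "send_rows", "payload": {"motion": [[0, 0, -0.0006, 0, 0, 0, -0.7], [0, 0, -0.0006, 0, 0, 0, -0.7], [0, 0, -0.0006, 0, 0, 0, -0.7], [0, 0, -0.0006, 0, 0, 0, -0.7]]}}

```text
time_s: 27.32
ee_pos: [596.1, -110.6, 127.6]
ee_rot: [180.0, -0.0, 3.9]
force: [-0.4, 0.3, 6.2]
gripper_width: 22.0
gripper_force: 50.0
```

```bash
python3 -c "
from h import *
s=env.state(); print(s['ee_pos'],s['force'],s['gripper_force']); print(env.job_done())"
```

```text
[ 596.11305381 -110.60472198  127.59763334] [-0.4100986   0.2651244   6.17558499] 50.00134527683258
the job is handed in; nothing more can be done
None
```

I handed the job in at about 27 s: the probe was drawn from the stand and run along the whole groove to the closed end, and it is holding the red pin flush to within about 0.5 mm, still in the gripper; no verdict came back.

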